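# Calibrate the cordless colour probe and hold the reader's spring-return dial

## Robot

A 6-joint arm with a two-finger parallel gripper is mounted at the origin on a cart in front of the work surface, level with it; the furniture and walls round the work are solid. World frame = base frame: x ahead of the robot, y to its left, z up, the work surface at z = 0. Lengths are in m, angles in degrees, forces in N, time in s.
With the tool pointing down it reaches from about 0.3 to 0.75 m from the base axis. Payload 8.5 kg.
Tool frame: the origin (TCP) lies midway between the tips of the shut fingers; the grasp point (between the pads) lies bot.grip_depth behind it (bot.grip_depth is the distance from the TCP to the grasp point, in m); z points along the fingers, y is the line along which they close (so a half turn about z gives the same grasp; the last joint's range is limited). The gripper opens to 85 mm and grips with 20 to 120 N. Pads are 22 mm wide; open, the fingers measure 114 mm over their backs; the gripper's body (76 mm by 85 mm) begins 54 mm behind the grasp point. The pads swing forward as they close: fully open they stand 13 mm farther back than shut.
Start: joints at [-88.253, 21.807, 74.336, -0, 83.858, -12.336], TCP at [0.134, -0.533, 0.231] pointing down, gripper open.
Joint ranges: [-178.18, 178.18], [-50.72, 133.34], [12.68, 142.11], [-81.47, 261.47], [9.98, 163.14], [-165.26, 165.26]. Speed limits (degrees/s): [136.94, 136.94, 180, 180, 180, 180].

## Interface

Orientations are given as [roll, pitch, yaw] about the fixed x, y, z axes, in that order (R = Rz(yaw) Ry(pitch) Rx(roll)).
In Python, from bench import bot gives the robot as it stands.
- The arm moves only by the shell command python3 steer.py FILE [FORCE], which reads ROWS from the file FILE. ROWS is 1 to 5 rows, parted by semicolons, with the numbers parted by spaces; each row has 7 numbers: dx, dy, dz in units of 25 mm, then a rotation vector rx, ry, rz in units of 2 degrees, then the finger opening in m; each row is the pose to reach, as a shift and turn from the pose commanded when the command began, along the tool's axes at that moment; what a row does not reach only later rows make up. A row lasts 1/10 s, in which the tool goes at most 0.05 m and 8.59 degrees, less where a joint would pass 70% of its speed; a pose out of reach is approached as far as the arm can. The fingers move at their own pace and stop on an object; FORCE is the grip in N (left out, the last holds). Time passes only in rows, so rows that do not move let the fingers close. It prints the time, the measured TCP pose, the force, the opening and the grip force at its end. Input that does not fit is refused with a message, and nothing moves.
- bot.read_state(): the state, without advancing time (a new reading comes with each control period).
- bot.grab_frame(name): name is "side" or "top" or "wrist"; returns a dict with "img" (480x640x3 uint8, red, green, blue), "range_z" (480x640 float32, m along the optical axis (not along the pixel's ray), 0 where there is no reading), "fx", "fy", "cx", "cy" (pixels), "k1" (the pictures are not rectified: a ray, as slopes to the right and down, at radius r is drawn at 1 + k1 r^2 times it, then the intrinsics apply), "world_to_cam" (4x4, takes a point from world to camera coordinates). Camera axes: x right, y down, z forward; pixel columns grow to the right and rows downward; lengths in m; the calibration is good to about 2 mm. A picture is of the moment at which its call begins.
- bot.job_done(): hands the job in; it is judged then, once.
The state is a dict: "t": time; "q": joint angles; "dq": joint speeds; "tau": joint torques, N m; "eef_pos": TCP position; "tool_rot": TCP orientation; "contact_force": force on the tool from outside, world axes, zero at the start; "ft_torque": the same for the moment, N m; "finger_gap": finger opening in m; "grasp_force": force on a finger pad.
Only numpy, scipy, OpenCV 4.12 (cv2) and the standard library are available. Lean on these libraries where they do the work, as an engineer would, in place of code of your own. Each camera call takes 0.05 s, during which the arm holds its last target. There are 200 camera calls.

## Task

Calibrate the print shop's cordless colour probe before an ink match: lift the probe out of its well in the reader, hold it upright and press its spring nose briefly onto the middle of the white reference tile, then the grey one, then the black one, and put it back in its well, fully home, and let go of it. Only then turn the reader's dial clockwise past its two clicks to the orange third mark and keep holding it there: that position springs back when released, so finish with the gripper still on the dial. Do not disturb the ink tin, the magnifier or the stack of cards.

Things in the scene. Friction and masses are not known exactly. Their poses are not given: they have to be found in the camera images.
- reader: bench colour reader, fixed: light grey shell, 128 (x) x 198 (y) mm, flat dark deck on top 50 mm above the table. Origin: centre of its underside at table height; its front faces -x of its frame. On the deck, seen from the front: the probe's well left (+y), the dial right (-y), a flush display behind the dial.
- well_mouth (a point): centre of the mouth of the reader's probe well, at deck height (50 mm over the table); axes as the reader's. Round hole 27 mm in diameter, 45 mm deep, with a 3 mm bevel at the mouth.
- probe: cordless colour probe, 110 g, upright in its well at first. Origin: on its axis at the collar's underside (rests on the deck when home), z up. Above it: dark collar 34 mm across, 6 mm thick; light grey 26 x 26 mm square grip (faces square to its x and y) from 6 to 64 mm; cap to 70 mm. Below: round barrel 23 mm across to -26 mm, taper to 15 mm across at -36 mm, black nose 11 mm across to -43 mm.
- probe_tip (a point): end of the probe's nose, on the probe axis, 43 mm below the probe's origin when the nose is out; moves with the nose; axes as the probe's.
- nose (a joint): spring travel of the probe's nose: 0 = fully out, 0.005 m = fully pushed in. It begins to move at about 1.5 N and is fully in at about 4 N. A reading counts with the nose pushed in by at least 1 mm.
- tray: fixed dark tray 74 (x) x 204 (y) x 7 mm lying on the table, origin: centre of its underside. It carries the three reference tiles in a row along its y, 65 mm apart, in any order; thin ribs between the tiles, lower than the tiles' faces. Close behind it stands a fixed light box 113 mm high (front face at world x = 0.54, from y = -0.38 to 0.20).
- tile_white_mid (a point): middle of the upper face of the white reference tile (50 x 50 mm, fixed, upper face 13 mm above the table), inside a thin dark ring 20 mm across; axes as the tray's.
- tile_grey_mid (a point): the same point of the mid-grey tile (thin black ring).
- tile_black_mid (a point): the same point of the black tile (thin light grey ring).
- dial (a joint): angle of the reader's dial, rad, growing clockwise seen from above. 0 = rest; it clicks and stays at about 0.37 and 0.74 (white strokes); third position, orange mark at 1.14 (counts above 1.02): a spring drives it back to the second click when let go; hard stop at 1.22. Turning takes up to 0.15 N m, holding at the third mark 0.02 to 0.1 N m.
- dial_bar: black bar of the dial, the part to grip: 44 mm long (its x), 12 mm wide (its y), 27 mm high, on a flat round disc 47 mm across whose top is 5.5 mm above the deck (keep the fingertips above it); its underside is on that disc, its top 32.5 mm above the deck. Origin: on the dial's axis, centre of its underside. Its +x end carries the white pointer line; it turns with the dial.
- dial_grip (a point): point on the dial's axis 21 mm up the bar (26.5 mm above the deck); x axis along the bar to its pointer end, z up; turns with the dial.
- tin_ochre: small ochre ink tin, 68 mm across, 70 mm high, loose, bystander. Origin: centre of its underside.
- loupe: black stand magnifier, 36 mm across, 42 mm high, loose, bystander. Origin: centre of its underside.
- cards: stack of blank tag cards, 66 x 95 x 16 mm, loose, bystander. Origin: centre of its underside.

How it is judged (in metres and radians):
On the way, in this order (a step that is already met when the one before it is completed fails the run):
1. the probe's nose is pressed in on the middle of the white tile (value of joint nose above 0.001 m and distance between probe_tip and tile_white_mid below 0.012 m and angle between probe's own z axis and vertical below 0.25 rad), for 0.15 s.
2. then on the middle of the grey tile (value of joint nose above 0.001 m and distance between probe_tip and tile_grey_mid below 0.012 m and angle between probe's own z axis and vertical below 0.25 rad), for 0.15 s.
3. then on the middle of the black tile (value of joint nose above 0.001 m and distance between probe_tip and tile_black_mid below 0.012 m and angle between probe's own z axis and vertical below 0.25 rad), for 0.15 s.
4. the probe is back in its well, collar on the deck, and let go (distance between probe and well_mouth below 0.006 m and angle between probe's own z axis and vertical below 0.1 rad and contact force between the fingers and probe below 0.1 N), for 0.2 s.
At the end, for the whole second after the job is handed in: the dial stands in the third position (above 1.02 rad), held there by the gripper on its bar; the probe stands in its well, its collar within 6 mm of home, upright within 0.1 rad, not touched by the fingers (all of step 4 and value of joint dial above 1.02 rad and contact force between any of the fingers, the arm and dial_bar above 0.3 N); the arm keeps its last pose, push and grip.
It fails at once if the dial is turned to the third position while the probe is out of its well (value of joint dial above 1.02 rad and distance between probe and well_mouth above 0.012 m).
It fails at once if the ink tin is moved (distance of tin_ochre from where it was at the start of the episode above 0.015 m).
It fails at once if the magnifier is moved (distance of loupe from where it was at the start of the episode above 0.015 m).
It fails at once if the stack of cards is moved (distance of cards from where it was at the start of the episode above 0.015 m).
It also fails if it takes over 72 s, if anything falls off the work surface, if the arm or the gripper's body presses on something with over 40 N, if the wrist force passes 120 N, or if a joint passes its speed limit or range.

## Working session

There is one attempt and no reset: what is moved stays moved. The work goes in short steps, Python scripts to look and compute and a shell command to move; the robot and the scene stay as the last step left them, time stands still between calls to the robot, and variables do not carry over. Pictures are saved under pics/ and viewed, at most 10 in all, crops included, and the job is handed in when it is done.

```bash
ls; mkdir -p pics; python3 - <<'E'
from bench import bot
import cv2,numpy as np
s=bot.read_state(); print(s, bot.grip_depth)
for n in ("top","side"):
    f=bot.grab_frame(n); cv2.imwrite(f"pics/{n}0.png",f["img"][:,:,::-1]); np.savez(f"{n}0.npz",**f)
    print(n,f["fx"],f["fy"],f["cx"],f["cy"],f["k1"],np.round(f["world_to_cam"],3).tolist())
E
```

```text
bench.py
pics
steer.py
{'t': 0.0, 'q': array([-8.82524813e+01,  2.18407046e+01,  7.43850767e+01, -1.99744492e-03,
        8.38578026e+01, -1.23363257e+01]), 'dq': array([-0.01022611,  0.01584838,  0.03266959,  0.00585363, -0.0518251 ,
       -0.07694898]), 'tau': array([-2.71352164e-04, -4.48463094e+01, -2.31273240e+01, -1.69950631e-04,
        4.88110702e-03, -2.36772667e-05]), 'eef_pos': array([ 0.13381241, -0.53316865,  0.23071255]), 'tool_rot': array([-1.79917922e+02, -1.59178688e-02,  1.40840482e+01]), 'contact_force': array([0.08778597, 0.24280246, 0.17749829]), 'ft_torque': array([ 0.01097631, -0.01808228, -0.01800481]), 'grasp_force': 0.0, 'finger_gap': 0.08536052524576808} 0.0187
top 503.4390247136397 503.4390247136397 317.9190014051941 241.8577191425897 0.031114016586797758 [[0.02, -0.999, 0.027, -0.029], [-0.983, -0.024, -0.179, 0.595], [0.18, -0.023, -0.983, 1.23], [0.0, 0.0, 0.0, 1.0]]
side 473.00050159271376 473.00050159271376 312.32277055693186 242.89762573302914 -0.035121103152036134 [[-0.993, -0.121, -0.008, 0.589], [-0.057, 0.521, -0.851, 0.093], [0.107, -0.845, -0.525, 1.164], [0.0, 0.0, 0.0, 1.0]]
```
View pics/top0.png

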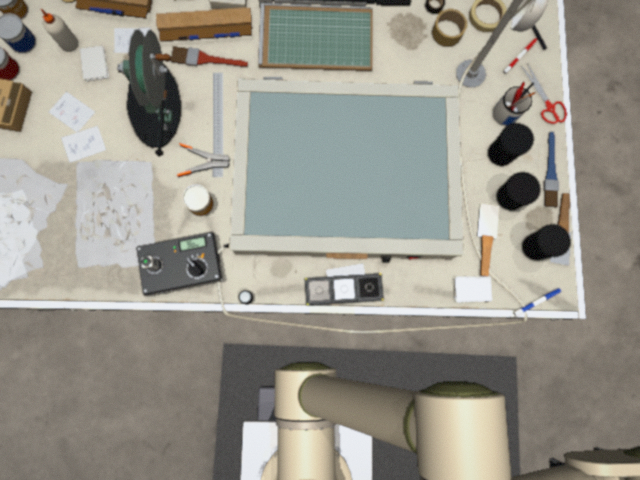

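View pics/side0.png

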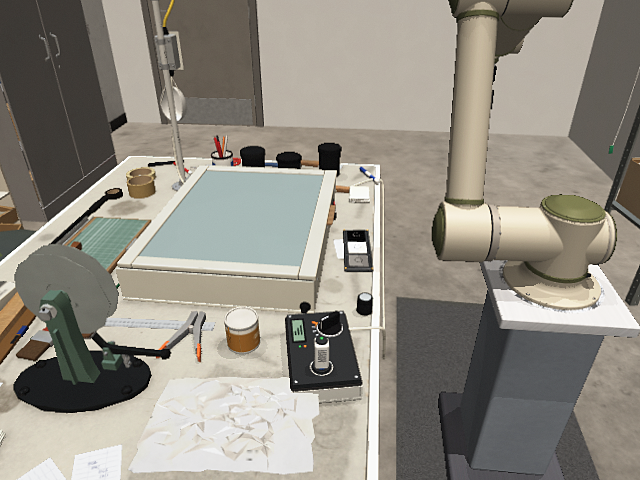

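The top view shows the reader around (178,263) with the probe at about (150,264) and the dial at about (197,268). The tray is at (343,289) with tiles grey, white, black from left to right, the tin is at (198,200), the loupe at (246,297) and the cards at (473,288). In the side view the probe cap is at (320,340), the dial at (328,320) and the tray at (357,250). Next I zoom both views in one crop.

```bash
cat > h.py <<'E'
import numpy as np, cv2
from scipy.spatial.transform import Rotation as R
def ray(f,uv):
    uv=np.atleast_2d(np.float64(uv)); K=np.array([[f["fx"],0,f["cx"]],[0,f["fy"],f["cy"]],[0,0,1.]])
    d=cv2.undistortPointsIter(uv[:,None],K,np.array([float(f["k1"]),0,0,0]),None,None,(3,50,1e-12))[:,0] 
    T=f["world_to_cam"]; d=np.c_[d,np.ones(len(d))]@T[:3,:3]; return -T[:3,:3].T@T[:3,3], d/np.linalg.norm(d,axis=1)[:,None]
def plane(f,uv,z):
    o,d=ray(f,uv); return o+d*((z-o[2])/d[:,2])[:,None]
def tri(*obs):  # (frame,uv) pairs -> point, residual
    A=0;b=0;L=[]
    for f,uv in obs:
        o,d=ray(f,uv); P=np.eye(3)-np.outer(d[0],d[0]); A=A+P; b=b+P@o; L.append((P,o))
    p=np.linalg.solve(A,b); return p,[np.linalg.norm(P@(p-o)) for P,o in L]
def proj(f,X):
    T=f["world_to_cam"]; c=np.atleast_2d(X)@T[:3,:3].T+T[:3,3]; s=c[:,:2]/c[:,2:]; s=s*(1+f["k1"]*(s**2).sum(1))[:,None]
    return s*[f["fx"],f["fy"]]+[f["cx"],f["cy"]]
def load(n): return {k:(v if v.ndim else float(v)) for k,v in np.load(n).items()}
def tool(p,s=None):  # world point -> TCP offset in current tool axes (measured pose)
    from bench import bot
    s=s or bot.read_state(); r=R.from_euler("xyz",s["tool_rot"],degrees=True); return r.inv().apply(np.asarray(p)-s["eef_pos"])
E
python3 - <<'E'
from h import *
t=load("top0.npz");s=load("side0.npz")
a=cv2.resize(t["img"][228:312,130:390],None,fx=3,fy=3,interpolation=3)
b=cv2.resize(s["img"][300:405,275:375],None,fx=3,fy=3,interpolation=3)
c=cv2.resize(s["img"][220:325,325:390],None,fx=3,fy=3,interpolation=3)
o=np.zeros((252+315,780,3),np.uint8);o[:252]=a;o[252:,:300]=b;o[252:,320:515]=c
cv2.imwrite("pics/z0.png",o[:,:,::-1])
for n,uv,z in [("probecap",(150,264),.12),("dial",(197,268),.08),("reader corners",[(136,246),(214,234),(222,280),(145,294)],.05),("grey,white,black",[(320,290),(344,289),(370,288)],.013),("tin",(198,193),.07),("loupe",(246,296),.042),("cards",(473,288),.016),("box",[(232,254),(463,254)],.1)]: print(n,plane(t,uv,z).round(3).tolist())
E
```

```text
probecap [[0.521, 0.383, 0.12]]
dial [[0.519, 0.281, 0.08]]
reader corners [[0.575, 0.443, 0.05], [0.61, 0.25, 0.05], [0.493, 0.223, 0.05], [0.455, 0.411, 0.05]]
grey,white,black [[0.477, -0.024, 0.013], [0.481, -0.086, 0.013], [0.485, -0.154, 0.013]]
tin [[0.712, 0.292, 0.07]]
loupe [[0.455, 0.162, 0.042]]
cards [[0.491, -0.422, 0.016]]
box [[0.552, 0.194, 0.1], [0.566, -0.372, 0.1]]
```

View pics/z0.png

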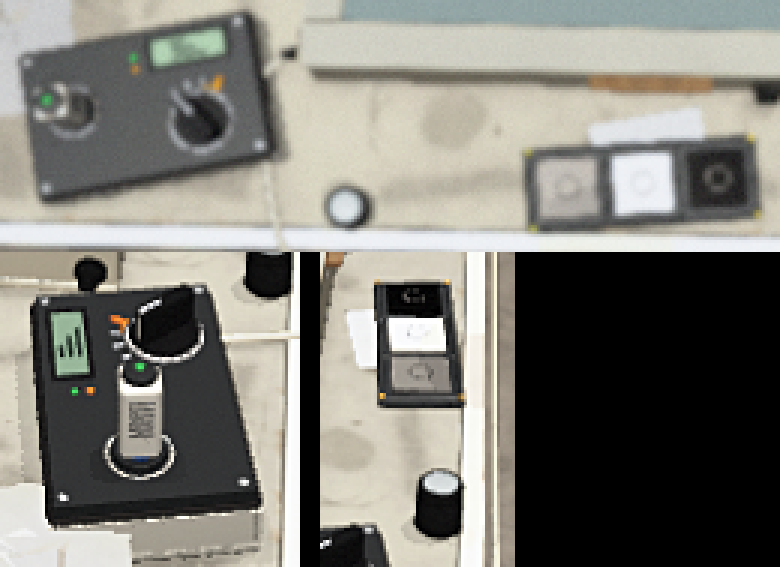

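The crops show a slightly leaning (perspective only) probe at top (150,264), the dial pointing up-left with the orange mark clockwise of it, and rings visible on all three tiles. So the order from +y to -y is grey, white, black. The reader's yaw is about 11° and the dial bar's about 45°. Next I swing to the tray and look through the wrist camera.

The rows are not in the units I measure in: shifts go in units of 25 mm and turns go in units of 2 degrees. I convert before sending: 0.19 m is 7.6, -0.155 m is -6.2.

```bash
echo '1.52 -1.24 -0.12 0 0 0 0.06;3.04 -2.48 -0.24 0 0 0 0.06;4.56 -3.72 -0.36 0 0 0 0.06;6.08 -4.96 -0.48 0 0 0 0.06;7.6 -6.2 -0.6 0 0 0 0.06' > m.json && python3 steer.py m.json
echo '1.52 -1.24 -0.12 0 0 0 0.06;3.04 -2.48 -0.24 0 0 0 0.06;4.56 -3.72 -0.36 0 0 0 0.06;6.08 -4.96 -0.48 0 0 0 0.06;7.6 -6.2 -0.6 0 0 0 0.06' > m.json && python3 steer.py m.json
echo '0 0 0 0 0 0 0.06;0 0 0 0 0 0 0.06;0 0 0 0 0 0 0.06' > m.json && python3 steer.py m.json
python3 - <<'E'
from h import *; from bench import bot
f=bot.grab_frame("wrist"); np.savez("w1.npz",**f); cv2.imwrite("pics/w1.png",f["img"][:,:,::-1])
T=f["world_to_cam"]; print(f["fx"],f["k1"],-T[:3,:3].T@T[:3,3],T[2,:3],T[0,:3]); print(bot.read_state()["eef_pos"],bot.read_state()["q"])
E
```

```text
t: 0.6
eef_pos: [0.2811, -0.335, 0.2462]
tool_rot: [-180.0, -0.0, 14.1]
contact_force: [0.6, -0.3, -0.1]
finger_gap: 0.0603
grasp_force: 0.0
t: 1.1
eef_pos: [0.4277, -0.1384, 0.2614]
tool_rot: [-180.0, 0.0, 14.1]
contact_force: [0.8, -0.2, 0.7]
finger_gap: 0.0599
grasp_force: 0.0
t: 1.4
eef_pos: [0.4265, -0.141, 0.261]
tool_rot: [-180.0, 0.0, 14.0]
contact_force: [0.7, -0.5, -0.6]
finger_gap: 0.0601
grasp_force: 0.0
348.7673432619997 -0.01268316435166644 [ 0.49226565 -0.12372879  0.40343549] [-0.26615592 -0.0673508  -0.96157417] [ 2.44277705e-01 -9.69705269e-01  3.06233845e-04]
[ 0.42638702 -0.14130391  0.26112373] [-3.34914122e+01  1.02893251e+01  8.58521610e+01 -1.28775725e-02
  8.38889920e+01  4.25368128e+01]
```

View pics/w1.png

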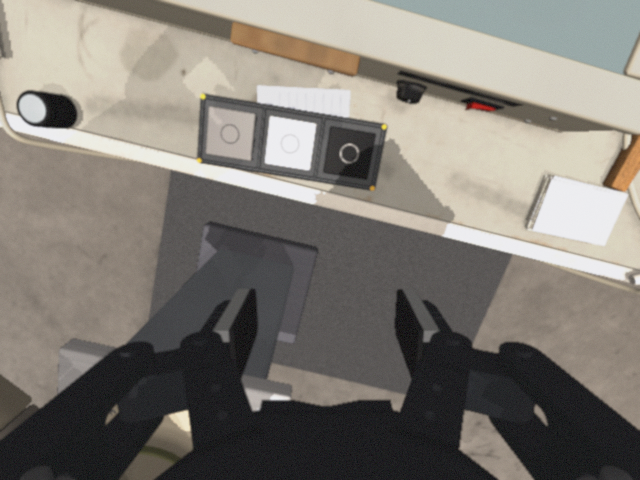

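The wrist picture shows the rings clearly: grey (230,133), white (290,144), black (349,153). It also shows the loupe at (45,108), the cards at (577,208) and a knob on the box front at (410,92). I take a second tray view on the way, then the reader from two places.

In the tool's units: -0.092 m is -3.68, -0.046 m is -1.84.

```bash
echo '0.48 -1.84 0 0 0 0 0.06;0.92 -3.68 0 0 0 0 0.06;0.92 -3.68 0 0 0 0 0.06;0.92 -3.68 0 0 0 0 0.06' > m.json && python3 steer.py m.json | head -3
cat > g.py <<'E'
import sys; from h import *; from bench import bot
n=sys.argv[1]; f=bot.grab_frame("wrist"); np.savez(n+".npz",**f); cv2.imwrite(f"pics/{n}.png",f["img"][:,:,::-1]); s=bot.read_state(); print(n,s["eef_pos"].round(4),s["q"].round(1))
E
python3 g.py w2
echo '0.48 -1.84 0 0 0 0 0.06;0.92 -3.68 0 0 0 0 0.06;1.4 -5.52 0 0 0 0 0.06;1.88 -7.36 0 0 0 0 0.06;2.36 -9.2 0 0 0 0 0.06' > m.json && python3 steer.py m.json | head -2
echo '0 -1.2 0 0 0 0 0.06;0 -2.4 0 0 0 0 0.06;0 -2.4 0 0 0 0 0.06;0 -2.4 0 0 0 0 0.06' > m.json && python3 steer.py m.json |head -3
python3 g.py w3
echo '-1.2 -1.2 0 0 0 0 0.06;-2.4 -2.4 0 0 0 0 0.06;-3.2 -3.2 0 0 0 0 0.06;-3.2 -3.2 0 0 0 0 0.06;-3.2 -3.2 0 0 0 0 0.06' > m.json && python3 steer.py m.json |head -3
python3 g.py w4
python3 - <<'E'
from h import *
a,b,c,d=[load(f"w{i}.npz")["img"] for i in (1,2,3,4)]
o=np.zeros((600,800,3),np.uint8)
o[:300,:400]=cv2.resize(b,(400,300),interpolation=3);o[300:,:400]=cv2.resize(c,(400,300),interpolation=3);o[300:,400:]=cv2.resize(d,(400,300),interpolation=3)
cv2.imwrite("pics/m1.png",o[:,:,::-1])
E
```

```text
t: 1.85
eef_pos: [0.4267, -0.046, 0.2614]
tool_rot: [180.0, -0.0, 14.1]
w2 [ 0.4268 -0.0466  0.2613] [-22.1   8.2  88.5  -0.   83.3  53.9]
t: 2.4
eef_pos: [0.4289, 0.1921, 0.2613]
t: 2.8
eef_pos: [0.4144, 0.2491, 0.261]
tool_rot: [180.0, 0.0, 14.0]
w3 [0.4144 0.2488 0.2611] [16.9 13.8 81.1 -0.  85.1 93. ]
t: 3.35
eef_pos: [0.3173, 0.3075, 0.2615]
tool_rot: [180.0, -0.0, 14.0]
w4 [0.3176 0.3074 0.2614] [ 28.7   9.5  86.8  -0.   83.7 104.7]
```

View pics/m1.png

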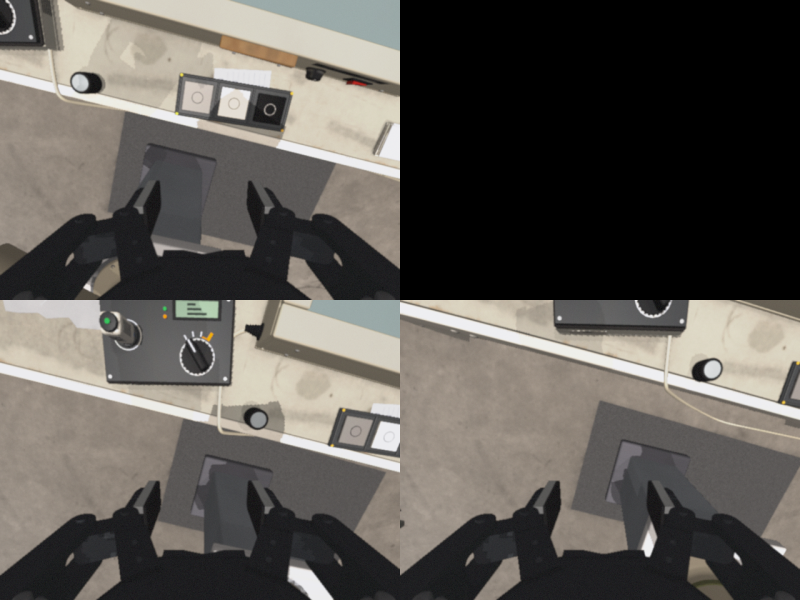

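The montage shows: in w2 all the rings (in full-size pixels about grey (394,195), white (468,205), black (538,218)); in w3 the probe and dial on the reader (cap about (213,42), dial about (394,113) full-size). In w4 the reader is cut off because I moved the wrong way. I go forward for a better second reader view.

```bash
echo '1.8 0.2 0 0 0 0 0.06;3.6 0.4 0 0 0 0 0.06;5.4 0.6 0 0 0 0 0.06;6.12 0.64 0 0 0 0 0.06;6.12 0.64 0 0 0 0 0.06' > m.json && python3 steer.py m.json |head -3
echo '0 0 0 0 0 0 0.06;0 0 0 0 0 0 0.06' > m.json && python3 steer.py m.json |head -3
python3 g.py w5
python3 - <<'E'
from h import *
from scipy import ndimage
t=load("top0.npz");w1=load("w1.npz");w2=load("w2.npz")
def ring(f,seed,r):
    g=cv2.cvtColor(f["img"],cv2.COLOR_RGB2GRAY).astype(float); k=4
    x0,y0=int(seed[0]-r),int(seed[1]-r); p=cv2.resize(g[y0:y0+2*r+1,x0:x0+2*r+1],None,fx=k,fy=k,interpolation=cv2.INTER_CUBIC)
    m=np.abs(p-np.median(p)); m=(m>0.4*np.percentile(m,97)).astype(np.uint8)
    pts=np.argwhere(m)[:,::-1]; (cx,cy),ax,_=cv2.fitEllipse(pts.astype(np.float32)); 
    return (cx+.5)/k-.5+x0,(cy+.5)/k-.5+y0, np.array(ax)/k
for n,s1,s2,st in [("grey",(230,133),(394,195),(320,290)),("white",(290,144),(468,205),(344,289)),("black",(349,153),(538,218),(370,288))]:
    a=ring(w1,s1,14);b=ring(w2,s2,14); p,e=tri((w1,a[:2]),(w2,b[:2]))
    print(n,np.round(a[:2],1),a[2].round(1),np.round(b[:2],1),b[2].round(1),p.round(4),np.round(e,4),plane(w1,a[:2],.013).round(4),plane(w2,b[:2],.013).round(4),"top",proj(t,p).round(1))
f=load("w5.npz"); cv2.imwrite("pics/w5b.png",f["img"][:,:,::-1])
E
```

```text
t: 3.9
eef_pos: [0.4721, 0.3284, 0.2598]
tool_rot: [180.0, 0.1, 13.9]
t: 4.1
eef_pos: [0.4683, 0.3294, 0.2615]
tool_rot: [180.0, 0.0, 14.1]
w5 [0.4682 0.3296 0.2617] [23.3 23.  67.3  0.  89.6 99.2]
grey [228.2 132.1] [16.7 26.6] [394.  195.5] [25.8 38.5] [ 0.479  -0.0726  0.2131] [0.0052 0.0052] [[ 0.4757 -0.0202  0.013 ]] [[ 0.4544 -0.1178  0.013 ]] top [[344.8 281.8]]
white [289.6 143.3] [17.8 18.5] [455.2 198.8] [ 4. 18.] [ 0.4834 -0.1054  0.2134] [0.0031 0.0031] [[ 0.4804 -0.0865  0.013 ]] [[ 0.4678 -0.186   0.013 ]] top [[359.7 280.1]]
black [349.1 153.3] [18.2 19.2] [538.5 215.4] [24.2 26.9] [ 0.4871 -0.1351  0.2421] [0.0026 0.0026] [[ 0.486  -0.1515  0.013 ]] [[ 0.4733 -0.2856  0.013 ]] top [[374.9 277.3]]
```

View pics/w5.png

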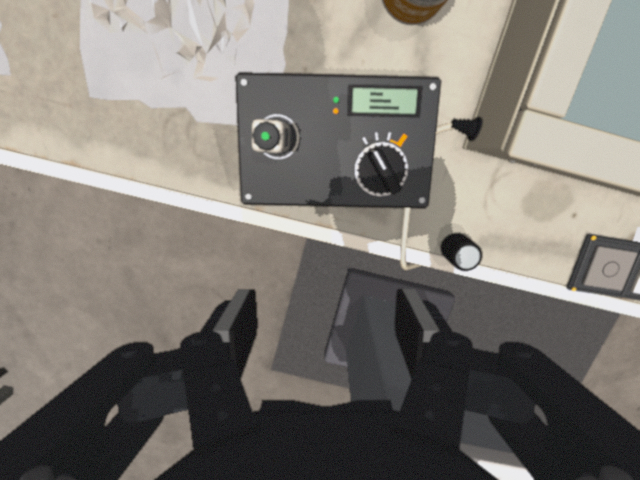

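w5 shows the cap's green light at (266,136), the well's white ring around (279,137), the dial centred at (381,168) with its pointer line up-left, corner screws at (243,81), (433,86), (248,197) and (422,200), and the loupe at (465,252). My w2 and w3 pixel scaling was wrong (the factor is 1.6), so I redo the measurement.

```bash
cat > m.py <<'E'
from h import *
w1,w2,w3,w5=[load(f"w{i}.npz") for i in (1,2,3,5)]; t=load("top0.npz")
def ring(f,seed,r=13):
    g=cv2.cvtColor(f["img"],cv2.COLOR_RGB2GRAY).astype(float); k=4
    for _ in range(2):
        x0,y0=int(round(seed[0]-r)),int(round(seed[1]-r)); p=cv2.resize(g[y0:y0+2*r+1,x0:x0+2*r+1],None,fx=k,fy=k,interpolation=cv2.INTER_CUBIC)
        m=np.abs(p-np.median(p)); m=m>0.5*np.percentile(m,97)
        (cx,cy),ax,_=cv2.fitEllipse(np.argwhere(m)[:,::-1].astype(np.float32)); seed=((cx+.5)/k-.5+x0,(cy+.5)/k-.5+y0)
    return np.array(seed),np.round(np.array(ax)/k,1)
for n,s1,s2 in [("grey",(230,133),(315,157)),("white",(290,144),(374,165)),("black",(349,153),(430,174))]:
    a,b=ring(w1,s1),ring(w2,s2); p,e=tri((w1,a[0]),(w2,b[0]))
    print(n,a[0].round(1),a[1],b[0].round(1),b[1],p.round(4),np.round(e,4),plane(w1,a[0],.013).round(4),plane(w2,b[0],.013).round(4))
def green(f,seed,r=14):
    x,y=seed; h=cv2.cvtColor(f["img"],cv2.COLOR_RGB2HSV)[y-r:y+r,x-r:x+r]; m=(h[...,0]>45)&(h[...,0]<80)&(h[...,1]>120)&(h[...,2]>70)
    q=np.argwhere(m); return q.mean(0)[::-1]+[x-r,y-r],len(q)
a,b=green(w3,(170,32)),green(w5,(266,136)); print("cap",a,b,*tri((w3,a[0]),(w5,b[0])),plane(w5,b[0],.12),plane(w3,a[0],.12))
E
python3 m.py
python3 - <<'E'
from h import *
w3,w5=load("w3.npz"),load("w5.npz"); o=np.zeros((600,800,3),np.uint8)
o[:300,:]=cv2.resize(w5["img"][120:195,235:435],None,fx=4,fy=4,interpolation=3)
o[300:,:]=cv2.resize(w3["img"][10:130,140:460],None,fx=2.5,fy=2.5,interpolation=3)
cv2.imwrite("pics/z2.png",o[:,:,::-1])
E
```

```text
grey [228.8 132.7] [16.8 23.8] [315.5 155.9] [17.7 18.1] [ 0.4752 -0.0219  0.0169] [0.0002 0.0002] [[ 0.4753 -0.0209  0.013 ]] [[ 0.4748 -0.0218  0.013 ]]
white [289.6 143.3] [17.7 18.5] [373.9 165.4] [17.3 17.9] [ 0.4806 -0.0865  0.013 ] [0.0001 0.0001] [[ 0.4804 -0.0865  0.013 ]] [[ 0.4807 -0.0865  0.013 ]]
black [348.8 153. ] [17.6 18.3] [431.5 174.9] [16.9 18.4] [ 0.4864 -0.1511  0.0137] [0.0001 0.0001] [[ 0.4863 -0.1511  0.013 ]] [[ 0.4864 -0.1513  0.013 ]]
cap (array([170.83098592,  32.85915493]), 71) (array([265.14, 135.66]), 50) [0.5264677  0.39348687 0.1207247 ] [np.float64(0.00013808930580871376), np.float64(0.00013808930580882286)] [[0.52656329 0.3935276  0.12      ]] [[0.5264746  0.39389578 0.12      ]]
```

View pics/z2.png

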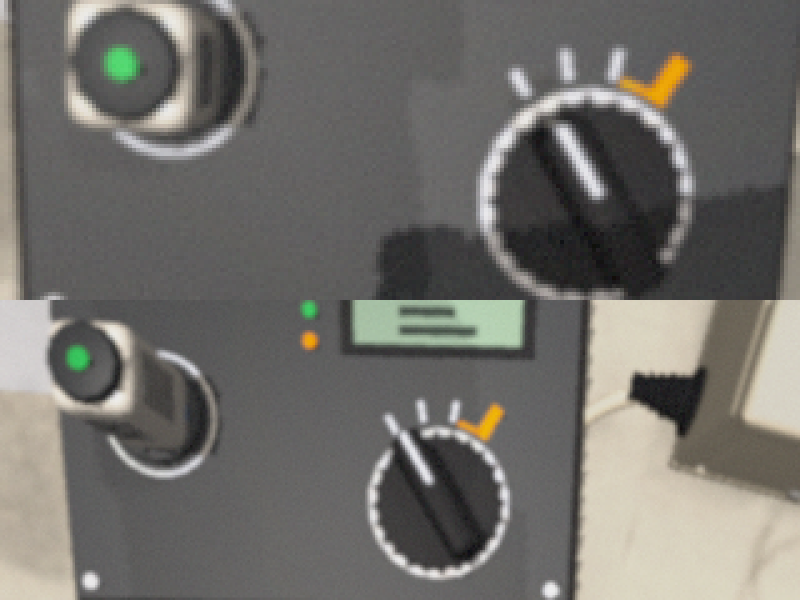

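The zoom shows the cap light centred on the cap top and the well ring around the barrel below it. The dial's tick ring is centred at about w5 (381,168), and the pointer line runs up-left. The grip faces look nearly parallel to the image. Now I fit the rings, screws and pointer on their planes.

```bash
cat > m2.py <<'E'
from h import *
from scipy.optimize import least_squares
w3,w5=load("w3.npz"),load("w5.npz")
def circ(P,c,r0,tol):
    for tol in (tol,tol*.6,.0015,.0012):
        d=np.hypot(*(P[:,:2]-c).T); Q=P[np.abs(d-r0)<tol,:2]
        s=least_squares(lambda v:np.hypot(*(Q-v[:2]).T)-v[2],[*c,r0],loss="soft_l1",f_scale=.0005).x; c,r0=s[:2],s[2]
    return c.round(4),round(r0,4),len(Q)
def white(f,box,z,thr=150):
    x0,y0,x1,y1=box; k=4; p=cv2.resize(f["img"][y0:y1,x0:x1],None,fx=k,fy=k,interpolation=cv2.INTER_CUBIC).astype(int)
    m=(p.min(2)>thr)&(p[...,0]-p[...,2]<12); q=np.argwhere(m)[:,::-1]; return plane(f,(q+.5)/k-.5+[x0,y0],z)
for n,f,wb,db in (("w3",w3,(180,25,230,85),(280,55,350,125)),("w5",w5,(250,110,305,165),(350,135,415,200))):
    P=white(f,wb,.05,140); print(n,"well",circ(P,np.array([.525,.393]),.0205,.006))
    P=white(f,db,.0555,130); c,r,k=circ(P,np.array([.519,.281]) if n=="x" else P[:,:2].mean(0),.0225,.006); print(n,"dial",c,r,k)
    P=white(f,db,.0825,130); Q=P[np.hypot(*(P[:,:2]-c).T)<.0235][:,:2]
    Q=Q[(Q[:,0]-c[0]>0)]; Q=Q[np.hypot(*(Q-np.median(Q,0)).T)<.010]
    vx,vy,x,y=cv2.fitLine(Q.astype(np.float32),cv2.DIST_HUBER,0,1e-4,1e-4).ravel(); print("pointer yaw",np.degrees(np.arctan2(vy,vx))%180,"mid",Q.mean(0),len(Q), "yaw from axis",np.degrees(np.arctan2(*(Q.mean(0)-c)[::-1])))
g=cv2.cvtColor(w5["img"],cv2.COLOR_RGB2GRAY); S=[]
for x,y in [(243,81),(433,86),(248,197),(422,200)]:
    p=g[y-5:y+6,x-5:x+6].astype(float); p=np.clip(p-130,0,None); yy,xx=np.mgrid[-5:6,-5:6]; S.append(plane(w5,(x+(p*xx).sum()/p.sum(),y+(p*yy).sum()/p.sum()),.05)[0,:2])
S=np.array(S); print(S.round(4).tolist(),S.mean(0)); 
for i,j in ((1,0),(3,2)): d=S[j]-S[i]; print("yaw",np.degrees(np.arctan2(-d[0],d[1])),np.hypot(*d))
for i,j in ((2,0),(3,1)): d=S[j]-S[i]; print("yawx",np.degrees(np.arctan2(d[1],d[0])),np.hypot(*d))
E
python3 m2.py
```

```text
w3 well (array([0.5265, 0.3935]), np.float64(0.0201), 2781)
w3 dial [0.5209 0.2867] 0.025 7033
pointer yaw 155.76799 mid [0.53424699 0.29339512] 2367 yaw from axis 26.63924439704665
w5 well (array([0.5266, 0.3942]), np.float64(0.0203), 2589)
w5 dial [0.5222 0.288 ] 0.025 4238
pointer yaw 150.75381 mid [0.53448753 0.29113868] 1011 yaw from axis 14.32900039008568
[[0.5673, 0.4346], [0.6072, 0.2616], [0.4624, 0.4104], [0.5022, 0.2375]] [0.53476712 0.33603692]
yaw 12.990136239955383 0.1775247417549611
yaw 12.954407930129978 0.17738296595769187
yawx 12.988465581787938 0.10765765057533191
yawx 12.913072875021511 0.10776835987595192
```

The well is at (0.5266, 0.3938), the probe axis agrees with it, and the cap is at z=0.1207 (expected 0.120). The reader's yaw is 13.0°, and the tiles triangulate to z of about 0.013. I go above the probe.

In the tool's units: 0.0722 m is 2.888, -0.0481 m is -1.924, 1.1 degrees is 0.55.

```bash
echo '1.4 -0.96 0 0 0 0.55 0.06;2.888 -1.924 0 0 0 0.55 0.06;2.888 -1.924 1.6 0 0 0.55 0.06;2.888 -1.924 3.2 0 0 0.55 0.06;2.888 -1.924 3.2 0 0 0.55 0.06' > m.json && python3 steer.py m.json
echo '0 0 0 0 0 0 0.06;0 0 0 0 0 0 0.06' > m.json && python3 steer.py m.json 30 | head -3
python3 -c "
from h import *; from bench import bot
s=bot.read_state(); print(s['eef_pos'],s['tool_rot'],tool([.5266,.3938,.074]))"
```

```text
t: 4.65
eef_pos: [0.5246, 0.3933, 0.1762]
tool_rot: [179.9, 0.6, 13.0]
contact_force: [-0.2, -0.7, -0.4]
finger_gap: 0.0601
grasp_force: 0.0
t: 4.85
eef_pos: [0.5277, 0.3946, 0.1844]
tool_rot: [-179.9, -0.3, 13.0]
[0.52770712 0.39457103 0.1844492 ] [-179.93854444   -0.25781904   12.98955395] [-0.00174908  0.00062091  0.11044184]
```

In the tool's units: 0.108 m is 4.32, 0.095 m is 3.8.

```bash
echo '-0.02 0 1.4 0 0 0 0.06;-0.02 0 2.8 0 0 0 0.06;-0.02 0 3.8 0 0 0 0.06;-0.02 0 4.32 0 0 0 0.06;-0.02 0 4.32 0 0 0 0.06' > m.json && python3 steer.py m.json
echo '0 0 0 0 0 0 0.06;0 0 0 0 0 0 0.06;0 0 0 0 0 0 0.06' > m.json && python3 steer.py m.json | head -3
python3 -c "
from h import *; from bench import bot
s=bot.read_state(); print(s['eef_pos'],s['tool_rot'],tool([.5266,.3938,.074]))"
```

```text
t: 5.35
eef_pos: [0.5267, 0.3941, 0.0735]
tool_rot: [180.0, 0.0, 13.0]
contact_force: [0.2, 0.2, 0.7]
finger_gap: 0.0603
grasp_force: 0.0
t: 5.65
eef_pos: [0.5272, 0.3944, 0.0748]
tool_rot: [-180.0, -0.1, 13.0]
[0.5271557  0.39438043 0.07476422] [-1.79967769e+02 -1.34649298e-01  1.29851461e+01] [-0.00067371  0.00044116  0.00076239]
```

Centred. I close with 40 N.

```bash
echo '0 0 0 0 0 0 0.02;0 0 0 0 0 0 0.02;0 0 0 0 0 0 0.02;0 0 0 0 0 0 0.02;0 0 0 0 0 0 0.02' > m.json && python3 steer.py m.json 40
echo '0 0 0 0 0 0 0.02;0 0 0 0 0 0 0.02;0 0 0 0 0 0 0.02;0 0 0 0 0 0 0.02' > m.json && python3 steer.py m.json
```

```text
t: 6.15
eef_pos: [0.5267, 0.3941, 0.0736]
tool_rot: [-180.0, -0.0, 13.0]
contact_force: [-0.3, -0.3, 2.6]
finger_gap: 0.0255
grasp_force: 40.0
t: 6.55
eef_pos: [0.5267, 0.3942, 0.0736]
tool_rot: [-180.0, -0.0, 13.0]
contact_force: [-1.9, -0.9, 5.0]
finger_gap: 0.026
grasp_force: 40.3
```

```bash
echo '0 0 -0.6 0 0 0 0.02;0 0 -1.6 0 0 0 0.02;0 0 -2.8 0 0 0 0.02;0 0 -4 0 0 0 0.02;0 0 -4.4 0 0 0 0.02' > m.json && python3 steer.py m.json
echo '0 0 0 0 0 0 0.02;0 0 0 0 0 0 0.02;0 0 0 0 0 0 0.02;0 0 0 0 0 0 0.02' > m.json && python3 steer.py m.json
python3 -c "
from h import *; from bench import bot
print(tool([.4806,-.0865,.1836]),tool([.475,.394,.1836]))"
```

```text
t: 7.05
eef_pos: [0.5273, 0.3945, 0.1858]
tool_rot: [-179.9, -0.2, 13.0]
contact_force: [0.1, -0.6, -0.8]
finger_gap: 0.0255
grasp_force: 39.7
t: 7.45
eef_pos: [0.5263, 0.3939, 0.1818]
tool_rot: [180.0, 0.1, 13.0]
contact_force: [-0.4, 0.6, -1.6]
finger_gap: 0.026
grasp_force: 39.7
[-0.15246127  0.4578955  -0.00113786] [-0.04998708 -0.01158334 -0.0016543 ]
```

In the tool's units: 0.21 m is 8.4, 0.165 m is 6.6.

```bash
echo '-0.4 1.2 0 0 0 0 0.02;-1 3 0 0 0 0 0.02;-1.6 4.8 0 0 0 0 0.02;-2.2 6.6 0 0 0 0 0.02;-2.8 8.4 0 0 0 0 0.02' > m.json && python3 steer.py m.json|head -2
echo '-0.6 1.8 0 0 0 0 0.02;-1.2 3.6 0 0 0 0 0.02;-1.8 5.4 0 0 0 0 0.02;-2.4 7.2 0 0 0 0 0.02;-3 9 0 0 0 0 0.02' > m.json && python3 steer.py m.json|head -2
echo '-0.3 0.92 0.8 0 0 0 0.02;-0.3 0.92 1.6 0 0 0 0.02;-0.3 0.92 2.4 0 0 0 0.02;-0.3 0.92 2.4 0 0 0 0.02;-0.3 0.92 2.4 0 0 0 0.02' > m.json && python3 steer.py m.json
python3 - <<'E'
from h import *; from bench import bot
print(tool([.4806,-.0865,.08]))
f=bot.grab_frame("side"); np.savez("s1.npz",**f); a=proj(f,[.4806,-.0865,.06])[0].astype(int); print(a)
x,y=max(a[0]-75,0),max(a[1]-75,0); p=f["img"][y:y+150,x:x+150]; cv2.imwrite("pics/s1.png",cv2.resize(p,None,fx=4,fy=4,interpolation=3)[:,:,::-1])
E
```

```text
t: 7.95
eef_pos: [0.5049, 0.1721, 0.1828]
t: 8.45
eef_pos: [0.4824, -0.0641, 0.183]
t: 8.95
eef_pos: [0.481, -0.0864, 0.1235]
tool_rot: [-180.0, 0.0, 13.0]
contact_force: [-0.4, 0.2, -0.3]
finger_gap: 0.0257
grasp_force: 39.8
[-4.08391125e-04  2.34271972e-05  4.35248728e-02]
[358 231]
```

View pics/s1.png

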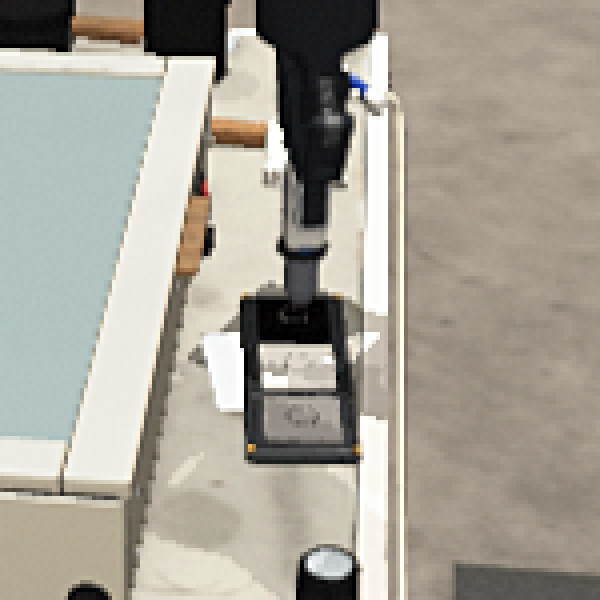

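The side picture shows the probe held upright, nose above the white tile at crop (300,300) and roughly 45 mm up. I press down, watching the force.

In the tool's units: 0.042 m is 1.68, 0.035 m is 1.4.

```bash
echo '-0.016 0 0.8 0 0 0 0.02;-0.016 0 1.4 0 0 0 0.02;-0.016 0 1.68 0 0 0 0.02;-0.016 0 1.68 0 0 0 0.02;-0.016 0 1.68 0 0 0 0.02' > m.json && python3 steer.py m.json
echo '0 0 0.12 0 0 0 0.02;0 0 0.16 0 0 0 0.02;0 0 0.16 0 0 0 0.02;0 0 0.16 0 0 0 0.02;0 0 0.16 0 0 0 0.02' > m.json && python3 steer.py m.json
```

```text
t: 9.5
eef_pos: [0.481, -0.0866, 0.0822]
tool_rot: [179.9, -0.1, 13.0]
contact_force: [-1.0, -0.1, -1.8]
finger_gap: 0.026
grasp_force: 39.9
t: 10.0
eef_pos: [0.4809, -0.0867, 0.0776]
tool_rot: [180.0, -0.1, 13.0]
contact_force: [2.5, -1.2, 1.5]
finger_gap: 0.0255
grasp_force: 40.1
```

In the tool's units: 0.0015 m is 0.06, 0.001 m is 0.04.

```bash
echo '0 0 0.04 0 0 0 0.02;0 0 0.06 0 0 0 0.02;0 0 0.06 0 0 0 0.02;0 0 0.06 0 0 0 0.02' > m.json && python3 steer.py m.json
python3 - <<'E'
from bench import bot
import numpy as np
F=[]
for _ in range(3): bot.grab_frame("top"); F.append(bot.read_state()["contact_force"])
print(np.mean(F,0),bot.read_state()["eef_pos"])
E
```

```text
t: 10.4
eef_pos: [0.4807, -0.0866, 0.0759]
tool_rot: [180.0, -0.0, 13.0]
contact_force: [1.4, -1.4, 1.6]
finger_gap: 0.0257
grasp_force: 40.2
[ 1.8315688  -1.1516593   2.02879578] [ 0.48060142 -0.08657685  0.07585897]
```

Net about 3 N, nose about 3 mm in, on the white middle. Next is the grey tile.

In the tool's units: -0.0644 m is -2.576, -0.02 m is -0.8.

```bash
echo '0 0 -0.8 0 0 0 0.02;0.08 -0.6 -1 0 0 0 0.02;0.22 -1.6 -1 0 0 0 0.02;0.352 -2.576 -1 0 0 0 0.02;0.352 -2.576 -1 0 0 0 0.02' > m.json && python3 steer.py m.json
echo '0 0 0 0 0 0 0.02;0 0 0.6 0 0 0 0.02;0 0 0.88 0 0 0 0.02;0 0 1 0 0 0 0.02;0 0 1 0 0 0 0.02' > m.json && python3 steer.py m.json
echo '0 0 0 0 0 0 0.02;0 0 0 0 0 0 0.02;0 0 0 0 0 0 0.02;0 0 0 0 0 0 0.02' > m.json && python3 steer.py m.json
```

```text
t: 11.05
eef_pos: [0.4728, -0.0185, 0.1001]
tool_rot: [-179.9, 0.2, 13.1]
contact_force: [-0.8, -0.0, -1.0]
finger_gap: 0.0257
grasp_force: 39.9
t: 11.55
eef_pos: [0.4743, -0.022, 0.0756]
tool_rot: [-180.0, 0.1, 13.0]
contact_force: [-1.9, 0.4, 3.1]
finger_gap: 0.0259
grasp_force: 40.3
t: 11.95
eef_pos: [0.4746, -0.0219, 0.076]
tool_rot: [180.0, -0.0, 13.0]
contact_force: [-2.9, -0.3, 3.0]
finger_gap: 0.0255
grasp_force: 40.3
```

Now the black tile.

```bash
echo '0 0 -0.8 0 0 0 0.02;-0.16 1.2 -1 0 0 0 0.02;-0.4 3 -1 0 0 0 0.02;-0.64 4.6 -1 0 0 0 0.02;-0.708 5.144 -1 0 0 0 0.02' > m.json && python3 steer.py m.json
echo '0 0 0 0 0 0 0.02;0 0 0 0 0 0 0.02;0 0 0.6 0 0 0 0.02;0 0 0.88 0 0 0 0.02;0 0 1 0 0 0 0.02' > m.json && python3 steer.py m.json
echo '0 0 0 0 0 0 0.02;0 0 0 0 0 0 0.02;0 0 0 0 0 0 0.02;0 0 0 0 0 0 0.02;0 0 0 0 0 0 0.02' > m.json && python3 steer.py m.json
```

```text
t: 12.45
eef_pos: [0.487, -0.1545, 0.1009]
tool_rot: [179.9, -0.1, 12.8]
contact_force: [0.2, 0.3, -0.8]
finger_gap: 0.0256
grasp_force: 39.9
t: 12.95
eef_pos: [0.486, -0.1497, 0.0754]
tool_rot: [-179.9, 0.0, 13.1]
contact_force: [-0.8, 1.0, 1.9]
finger_gap: 0.0256
grasp_force: 40.4
t: 13.45
eef_pos: [0.4864, -0.1511, 0.0761]
tool_rot: [180.0, -0.0, 13.0]
contact_force: [-0.1, 2.0, 2.4]
finger_gap: 0.0254
grasp_force: 40.4
```

All three pressed with 3–4 N. Lift and return over the well.

```bash
echo '0 0 -1.2 0 0 0 0.02;0 0 -2.8 0 0 0 0.02;0 0 -4 0 0 0 0.02;0.28 -0.88 -4.32 0 0 0 0.02;0.84 -2.68 -4.32 0 0 0 0.02' > m.json && python3 steer.py m.json | head -2
echo '0.56 -1.8 0 0 0 0 0.02;1.12 -3.6 0 0 0 0 0.02;1.68 -5.4 0 0 0 0 0.02;2.24 -7.2 0 0 0 0 0.02;2.8 -9 0 0 0 0 0.02' > m.json && python3 steer.py m.json|head -2
echo '0.56 -1.8 0 0 0 0 0.02;1.12 -3.6 0 0 0 0 0.02;1.68 -5.4 0 0 0 0 0.02;2.24 -7.2 0 0 0 0 0.02;2.64 -8.6 0 0 0 0 0.02' > m.json && python3 steer.py m.json|head -2
echo '0.2 -0.6 0 0 0 0 0.02;0.2 -0.6 0 0 0 0 0.02;0.2 -0.6 0 0 0 0 0.02;0.2 -0.6 0 0 0 0 0.02;0.2 -0.6 0 0 0 0 0.02' > m.json && python3 steer.py m.json
python3 -c "
from h import *; from bench import bot
print(tool([.5267,.3941,.0736]))"
```

```text
t: 13.95
eef_pos: [0.4928, -0.083, 0.1853]
t: 14.45
eef_pos: [0.5095, 0.1555, 0.1838]
t: 14.95
eef_pos: [0.5254, 0.3806, 0.1834]
t: 15.45
eef_pos: [0.5272, 0.3929, 0.1841]
tool_rot: [180.0, -0.0, 12.9]
contact_force: [0.2, -0.2, -0.6]
finger_gap: 0.0254
grasp_force: 40.0
[-0.00023997 -0.00128363  0.11047215]
```

In the tool's units: 0.06 m is 2.4, 0.055 m is 2.2.

```bash
echo '-0.012 -0.052 1.2 0 0 0 0.02;-0.012 -0.052 2.2 0 0 0 0.02;-0.012 -0.052 2.4 0 0 0 0.02;-0.012 -0.052 2.4 0 0 0 0.02;-0.012 -0.052 2.4 0 0 0 0.02' > m.json && python3 steer.py m.json|head -3
python3 g.py w6
python3 -c "
from h import *; from bench import bot
print(tool([.5267,.3941,.0736]))
f=bot.grab_frame('side'); a=proj(f,[.5266,.3938,.07])[0].astype(int); print(a); p=f['img'][a[1]-55:a[1]+45,a[0]-50:a[0]+50]
w=load('w6.npz')['img']; o=np.zeros((400,800,3),np.uint8); o[:,:400]=cv2.resize(p,(400,400),interpolation=3); o[:300,400:]=cv2.resize(w,(400,300),interpolation=3); cv2.imwrite('pics/s2.png',o[:,:,::-1])"
```

```text
t: 15.95
eef_pos: [0.527, 0.3952, 0.1254]
tool_rot: [-180.0, -0.1, 13.0]
w6 [0.527  0.3953 0.1255] [ 26.6  37.4  64.7  -0.   77.8 103.6]
[-0.00069572  0.00112729  0.05194732]
[322 358]
```

View pics/s2.png

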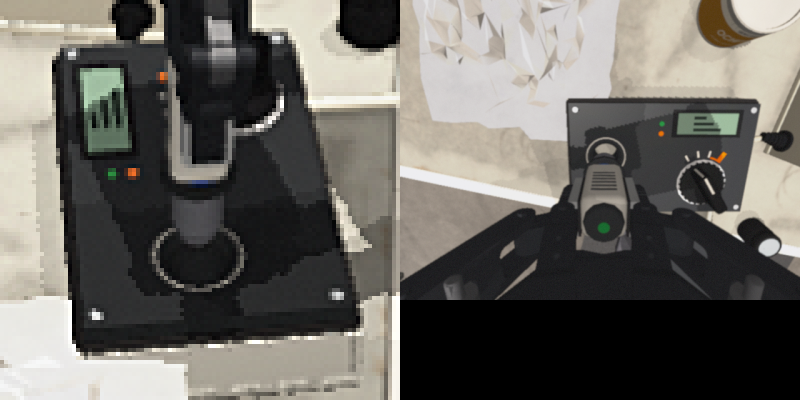

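The probe hangs upright just over the well mouth (side crop: nose above ring centre (200,257)). I insert, checking force.

```bash
echo '-0.02 0.04 0 0 0 0 0.02;-0.02 0.04 0.24 0 0 0 0.02;-0.02 0.04 0.56 0 0 0 0.02;-0.02 0.04 0.88 0 0 0 0.02;-0.02 0.04 1.04 0 0 0 0.02' > m.json && python3 steer.py m.json
echo '0 0 0.32 0 0 0 0.02;0 0 0.64 0 0 0 0.02;0 0 0.84 0 0 0 0.02;0 0 0.98 0 0 0 0.02;0 0 0.98 0 0 0 0.02' > m.json && python3 steer.py m.json
python3 -c "
from h import *; from bench import bot
print(tool([.5267,.3941,.0736]))"
```

```text
t: 16.55
eef_pos: [0.5256, 0.3938, 0.0963]
tool_rot: [180.0, 0.1, 13.0]
contact_force: [0.3, 0.9, -1.8]
finger_gap: 0.0257
grasp_force: 39.9
t: 17.05
eef_pos: [0.5261, 0.3941, 0.0736]
tool_rot: [-180.0, -0.0, 13.0]
contact_force: [-1.1, -0.5, 1.1]
finger_gap: 0.0258
grasp_force: 40.2
[5.90581625e-04 1.69794491e-04 3.61067565e-05]
```

The rows are not in the units I measure in: shifts go in units of 25 mm and turns go in units of 2 degrees. I convert before sending: 0.0008 m is 0.032, 0.0003 m is 0.012.

```bash
echo '0.012 0 0.032 0 0 0 0.02;0.012 0 0.032 0 0 0 0.02;0.012 0 0.032 0 0 0 0.06;0.012 0 0.032 0 0 0 0.06;0.012 0 0.032 0 0 0 0.06' > m.json && python3 steer.py m.json
echo '0 0 0 0 0 0 0.06;0 0 0 0 0 0 0.06;0 0 0 0 0 0 0.06;0 0 -1.2 0 0 0 0.06;0 0 -2.8 0 0 0 0.06' > m.json && python3 steer.py m.json
echo '0 0 -2 0 0 0 0.04;-1.2 1.2 -3.2 0 0 0 0.04;-2.4 2.4 -3.2 0 0 0 0.04;-2.4 2.4 -3.2 0 0 0 0.04;-2.4 2.4 -3.2 0 0 0 0.04' > m.json && python3 steer.py m.json
python3 g.py w7
python3 -c "
from h import *; from bench import bot
w=load('w7.npz'); print(proj(w,[.5265,.3935,.12]),proj(w,[.5222,.285,.0555]))"
```

```text
t: 17.55
eef_pos: [0.5264, 0.3942, 0.0724]
tool_rot: [180.0, -0.0, 13.0]
contact_force: [0.0, -0.2, 0.1]
finger_gap: 0.06
grasp_force: 0.0
t: 18.05
eef_pos: [0.5255, 0.3937, 0.1414]
tool_rot: [179.9, 0.3, 13.0]
contact_force: [0.0, -0.2, -0.1]
finger_gap: 0.0602
grasp_force: 0.0
t: 18.55
eef_pos: [0.4812, 0.3219, 0.2231]
tool_rot: [-180.0, -0.0, 12.9]
contact_force: [-0.8, 0.5, -0.3]
finger_gap: 0.0407
grasp_force: 0.0
w7 [0.4818 0.3225 0.2228] [22.1 25.1 70.4  0.  84.5 99.1]
[[239.54239444 153.11537827]] [[377.45788277 184.15601598]]
```

View pics/w7.png

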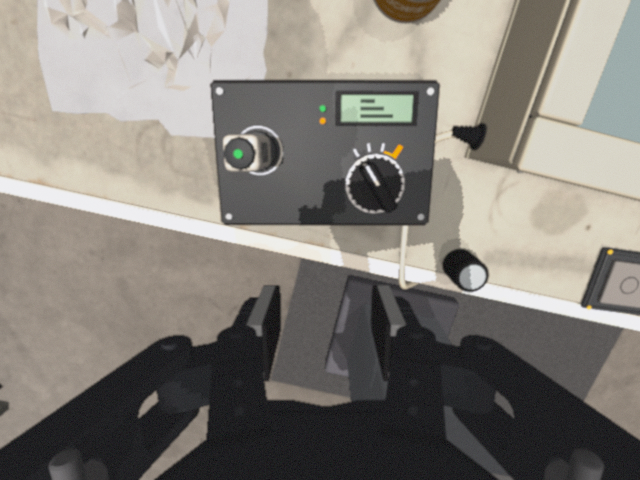

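The probe is home (cap light at (238,154), predicted (239.5,153)). The dial ring is centred near (375,183) and its pointer line runs (366,163)–(380,186). I fit both precisely in w5 and w7.

```bash
cat > m3.py <<'E'
from h import *
from scipy.optimize import least_squares
R_=[]
for n,seed in (("w5",(381,168)),("w7",(375,183)),("w3",(315,92))):
    f=load(n+".npz"); k=4; x0,y0=seed[0]-40,seed[1]-40
    p=cv2.resize(f["img"][y0:y0+81,x0:x0+81],None,fx=k,fy=k,interpolation=cv2.INTER_CUBIC).astype(int)
    q=np.argwhere((p.min(2)>120)&(np.ptp(p,2)<40))[:,::-1]; q=(q+.5)/k-.5+[x0,y0]
    P=plane(f,q,.0555)[:,:2]; c=plane(f,seed,.0555)[0,:2]; r=.0225
    for tol in (.003,.002,.0015):
        d=np.hypot(*(P-c).T); Q=P[np.abs(d-r)<tol]
        s=least_squares(lambda v:np.hypot(*(Q-v[:2]).T)-v[2],[*c,r],loss="soft_l1",f_scale=.0005).x; c,r=s[:2],s[2]
    pc=proj(f,[*c,.0555])[0]
    L=q[d<.0195]; n_,lab,_,_=cv2.connectedComponentsWithStats(cv2.dilate(np.zeros((1,1),np.uint8),None)) if 0 else (0,0,0,0)
    U=plane(f,L,.0825)[:,:2]; U=U[np.hypot(*(U-np.median(U,0)).T)<.011]
    vx,vy,*_=cv2.fitLine(U.astype(np.float32),cv2.DIST_HUBER,0,1e-4,1e-4).ravel()
    nrm=np.array([-vy,vx]); print(n,"c",c.round(4),"r",r.round(4),len(Q),"px",pc.round(1),"yaw",np.degrees(np.arctan2(vy,vx)).round(1),"off-axis",((U.mean(0)-c)@nrm).round(4),"mid",U.mean(0).round(4),len(U))
    R_.append((f,pc))
print(tri(R_[0],R_[1]),tri(*R_))
E
python3 m3.py; python3 -c "
from h import *; print(tool([.5222,.286,.1]))"
```

```text
w5 c [0.5216 0.2873] r 0.0248 6149 px [381.1 169.3] yaw 46.1 off-axis -0.0003 mid [0.5303 0.2958] 1410
w7 c [0.5217 0.2873] r 0.0248 7375 px [374.8 184.1] yaw 46.0 off-axis -0.0002 mid [0.5304 0.296 ] 1623
w3 c [0.5207 0.2865] r 0.0247 8473 px [315.1  91.5] yaw 46.1 off-axis -0.0002 mid [0.5273 0.2931] 967
(array([0.52157918, 0.28700673, 0.05363124]), [np.float64(1.9365724693583163e-06), np.float64(1.936572469426721e-06)]) (array([0.52137501, 0.28664648, 0.0512088 ]), [np.float64(0.0001298968622342902), np.float64(3.232486150506611e-05), np.float64(0.00015116048878163022)])
[0.03110799 0.0446365  0.12279745]
```

The dial axis is at (0.5215, 0.2867) and the bar's yaw is 46.0° (which fits reader 13° + 33°). The ring's height triangulates to about 0.052, near the deck. I go above the dial and turn the tool to the bar.

In the tool's units: 0.1 m is 4, 0.0438 m is 1.752, -33.1 degrees is -16.55.

```bash
echo '0.32 0.44 0.8 0 0 -4.15 0.04;0.64 0.88 1.6 0 0 -8.3 0.04;0.96 1.32 2.4 0 0 -12.45 0.04;1.224 1.752 3.2 0 0 -16.55 0.04;1.224 1.752 4 0 0 -16.55 0.04' > m.json && python3 steer.py m.json
echo '0 0 0 0 0 0 0.04;0 0 0 0 0 0 0.04;0 0 0 0 0 0 0.04;0 0 0 0 0 0 0.04' > m.json && python3 steer.py m.json | head -3
python3 -c "
from h import *; from bench import bot; print(bot.read_state()['q'],tool([.5215,.2867,.0605]))"
```

```text
t: 19.1
eef_pos: [0.5228, 0.2863, 0.1209]
tool_rot: [180.0, -0.0, 46.3]
contact_force: [0.1, 1.0, -0.1]
finger_gap: 0.0397
grasp_force: 0.0
t: 19.5
eef_pos: [0.5214, 0.2869, 0.1236]
tool_rot: [179.9, -0.1, 46.1]
[1.74351575e+01 3.15762562e+01 7.64689614e+01 7.75810622e-04
 7.18427722e+01 6.13281038e+01] [-0.00016836  0.00017142  0.06307951]
```

Aligned within 0.3 mm. I descend and close gently (30 N).

In the tool's units: 0.062 m is 2.48, 0.05 m is 2.

```bash
echo '0 0 1 0 0 0 0.04;0 0 2 0 0 0 0.04;0 0 2.48 0 0 0 0.04;0 0 2.48 0 0 0 0.04;0 0 2.48 0 0 0 0.04' > m.json && python3 steer.py m.json 30
echo '0 0 0 0 0 0 0.006;0 0 0 0 0 0 0.006;0 0 0 0 0 0 0.006;0 0 0 0 0 0 0.006;0 0 0 0 0 0 0.006' > m.json && python3 steer.py m.json 30
echo '0 0 0 0 0 0 0.006;0 0 0 0 0 0 0.006;0 0 0 0 0 0 0.006' > m.json && python3 steer.py m.json
```

```text
t: 20.0
eef_pos: [0.5215, 0.2867, 0.0615]
tool_rot: [180.0, -0.1, 46.1]
contact_force: [0.5, 0.0, 0.6]
finger_gap: 0.04
grasp_force: 0.0
t: 20.5
eef_pos: [0.5222, 0.286, 0.0618]
tool_rot: [179.9, -0.1, 46.0]
contact_force: [3.4, -4.4, 6.0]
finger_gap: 0.0112
grasp_force: 34.9
t: 20.8
eef_pos: [0.5222, 0.286, 0.0618]
tool_rot: [179.9, -0.1, 46.0]
contact_force: [2.3, -4.4, 5.7]
finger_gap: 0.0111
grasp_force: 34.9
```

The grip is on the bar. Closing pulled the tool about 1 mm along tool +y, so I relieve that and turn clockwise in stages.

In the tool's units: 0.001 m is 0.04, 5 degrees is 2.5.

```bash
echo '0 0.04 0 0 0 0 0.006;0 0.04 0 0 0 2.5 0.006;0 0.04 0 0 0 5 0.006;0 0.04 0 0 0 7.5 0.006;0 0.04 0 0 0 10 0.006' > m.json && python3 steer.py m.json 40
echo '0 0 0 0 0 2.5 0.006;0 0 0 0 0 5 0.006;0 0 0 0 0 7.5 0.006;0 0 0 0 0 10 0.006;0 0 0 0 0 10 0.006' > m.json && python3 steer.py m.json
python3 -c "
from bench import bot; s=bot.read_state(); print(s['ft_torque'],s['eef_pos'],s['q'])"
```

```text
t: 21.3
eef_pos: [0.5221, 0.2862, 0.0618]
tool_rot: [-180.0, -0.1, 25.9]
contact_force: [-0.5, 1.0, 6.1]
finger_gap: 0.0113
grasp_force: 40.4
t: 21.8
eef_pos: [0.522, 0.2865, 0.0618]
tool_rot: [-179.9, -0.1, 6.0]
contact_force: [-0.8, 1.8, 6.7]
finger_gap: 0.0111
grasp_force: 40.4
[ 0.30036952  0.19734461 -0.04815711] [0.52198981 0.28650183 0.06181654] [1.73500406e+01 3.57060126e+01 8.04139526e+01 7.55039295e-02
 6.37503557e+01 1.01365391e+02]
```

```bash
echo '0 0 0 0 0 3 0.006;0 0 0 0 0 6 0.006;0 0 0 0 0 9 0.006;0 0 0 0 0 11.5 0.006;0 0 0 0 0 13 0.006' > m.json && python3 steer.py m.json
echo '0 0 0 0 0 0 0.006;0 0 0 0 0 0 0.006;0 0 0 0 0 0 0.006;0 0 0 0 0 0 0.006;0 0 0 0 0 0 0.006' > m.json && python3 steer.py m.json
python3 g.py w8
python3 -c "
from h import *; from bench import bot; s=bot.read_state(); print(s['ft_torque'],s['eef_pos'],s['grasp_force'])
f=bot.grab_frame('side'); t=bot.grab_frame('top'); o=np.zeros((600,800,3),np.uint8); o[:300,:400]=cv2.resize(load('w8.npz')['img'],(400,300),interpolation=3); o[:300,400:]=cv2.resize(f['img'][290:410,250:410],(400,300),interpolation=3); o[300:,:400]=cv2.resize(t['img'][180:300,120:280],(400,300),interpolation=3)
w=load('w8.npz'); print(proj(w,[.5265,.3935,.12]))
cv2.imwrite('pics/fin.png',o[:,:,::-1])"
```

```text
t: 22.3
eef_pos: [0.5221, 0.2869, 0.0618]
tool_rot: [-179.8, -0.1, -20.1]
contact_force: [-1.1, 3.8, 5.6]
finger_gap: 0.0108
grasp_force: 40.3
t: 22.8
eef_pos: [0.5221, 0.2869, 0.0618]
tool_rot: [-179.8, -0.1, -19.9]
contact_force: [-0.8, 5.0, 5.9]
finger_gap: 0.011
grasp_force: 40.3
w8 [0.5221 0.2869 0.0618] [1.740e+01 3.570e+01 8.040e+01 1.000e-01 6.370e+01 1.272e+02]
[0.64863362 0.11526822 0.06606205] [0.52206471 0.28687849 0.06182155] 40.3077757358551
[[  2.2504825  469.90928249]]
```

View pics/fin.png

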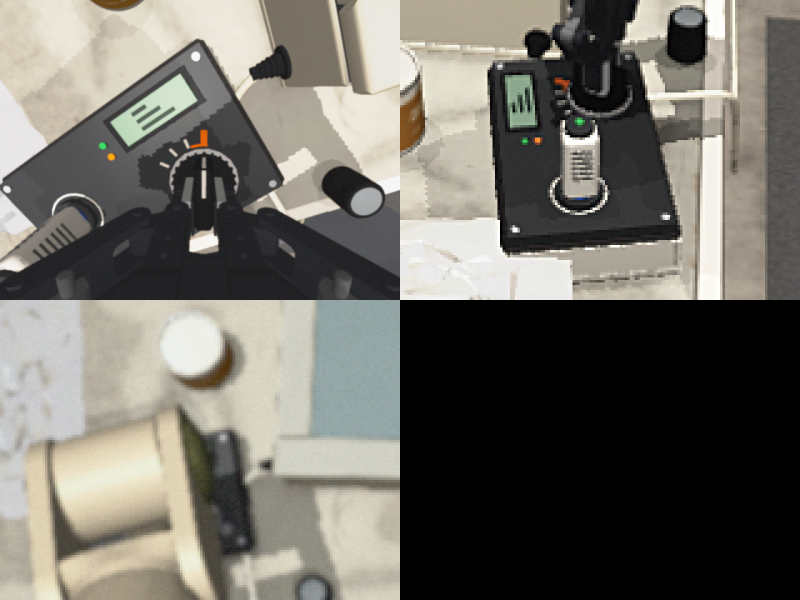

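The final picture shows the pointer on the orange mark (tool turned 65.9°, about 1.15 rad), the probe upright and home clear of the fingers, and the tin and loupe apparently where they were. I hand it in.

```bash
python3 -c "
from bench import bot; print(bot.job_done())"
```

```text
the job is handed in; nothing more can be done
None
```

The job is handed in at about 23 s, verdict not shown: white, grey and black tiles were pressed in order at about 3–4 N, the probe is home and released, and the gripper is holding the dial at about 1.15 rad; I viewed 11 pictures, one over the limit of 10.

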